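# Hang the pipette hanger on the waisted rail

## Task

Hang the steel pipette hanger on the rod of the bench rack: lower its open C over the rod at the narrow waist, the only place where the rod passes the gap, slide it along the thick rod until it is fully home against the stop collar (the end farther from the waist), and let go so that it hangs upright. Feel your way gently, without forcing it against the rack, and leave the bottle, tub and scraper where they are.

Things in the scene. Friction and masses are not known exactly. Their poses are not given: they have to be found in the camera images.
- hanger_mid (a point): Loose steel pipette hanger, 113 mm tall, 0.13-0.24 kg, upright on its hooks. Point: its centre, 56 mm above its underside, on the axis of its C. z up, y along that axis, x across; a half turn about z looks the same. C: 20 mm long (y), bore radius 11, outer 16, open downwards with a 14 mm gap between round lips (radius 2.5, centres x +-9.5, z -9.6 mm).
- hanger_tab (a point): The place to grip the hanger, from above: middle of its plain grey upright tab, 42 mm above hanger_mid. The tab is 14 mm along y, 24 mm along x, and reaches from 28 mm below this point to 15 mm above it. The rest of the hanger (C and legs) stays at least 26 mm below this point.
- hanger: The same hanger; origin at the centre of its underside, axes as hanger_mid. On each side a leg strip (outer faces x +-20 mm) goes down from the C to the underside and turns outward into a hook ending at x +-44 mm, tip 18 mm high; all 20 mm long along y. It weighs most below the C's axis, so it hangs upright on a rod, swaying a little at first.
- stop (a point): Centre of the stop collar's face, on the axis of the rack's level rod, 130 mm above the bench. z up; y along the rod, from this collar to the other one, whose face is at y = 200 mm; x across. Collars: radius 16 mm. Hung on the thick rod and touching the stop collar, hanger_mid is at y = 10, z = -2 mm here.
- rod_mid (a point): Rod axis half-way between the collars, axes as stop. Rod: round, rigid, clamped, 18 mm thick (too thick for the gap) but for one waist, 10 mm thick, 26 mm long plus a 4 mm taper at each end. The waist's middle is anywhere from y = +10 to +62 mm here, differs each time and is not measured: look for it, or feel for it with the hanger.
- rack: The rack, fixed: base 100 x 290 x 14 mm, posts and brackets (34 mm wide, up to 15 mm over the rod's axis) behind the collars. Origin: bench level under rod_mid, same axes. Set on the thick rod, the hanger straddles it with the C's axis 16 mm above the rod's; in the waist it can go down to 6 mm below; it slides onto the thick rod only with both axes level within 2 mm.
- bottle: Bystander: white bottle with a red cap, radius 30 mm, 110 mm tall, loose; origin at the centre of its underside.
- tub: Bystander: open white plastic tub 110 x 170 mm, 60 mm tall, loose; origin at the centre of its underside.
- scraper: Bystander: scraper with a blue handle, 200 mm long along x, loose, lying on the bench.

How it is judged (in metres and radians):
On the way:
1. the hanger is on the rod at the waist, the rod inside its C (y of hanger_mid in the frame of stop between 0.095 and 0.18 m and x of hanger_mid in the frame of stop between -0.005 and 0.005 m and z of hanger_mid in the frame of stop between -0.009 and 0.0035 m), for 0.1 s.
At the end, for the whole second after the job is handed in: The hanger hangs on the thick rod with the rod inside its C (C axis within 5 mm of the rod's axis), upright within 0.3 rad, its end face within 2.5 mm of the stop collar, released and no more than gently swaying (under 0.15 m/s) (y of hanger_mid in the frame of stop between 0.007 and 0.0125 m and x of hanger_mid in the frame of stop between -0.005 and 0.005 m and z of hanger_mid in the frame of stop between -0.005 and 0.001 m and angle between hanger_mid's own z axis and vertical below 0.3 rad and angle between the y axis of hanger and the y axis of rack, either way round below 0.2 rad and linear speed of hanger below 0.15 m/s); the robot touches nothing.
It fails at once if the hanger is forced against the rack or its rod with more than 25 N (contact force between hanger and rack above 25 N).
It fails at once if the bottle, tub or scraper is moved by more than 20 mm (distance of any of bottle, tub, scraper from where it was at the start of the episode above 0.02 m).
It also fails if it takes over 72 s, if anything falls off the work surface, if the arm or the gripper's body presses on something with over 40 N, if the wrist force passes 120 N, or if a joint passes its speed limit or range.

## Robot

A 6-joint arm with a two-finger parallel gripper is mounted at the origin on the work surface. World frame = base frame: x ahead of the robot, y to its left, z up, the work surface at z = 0. Lengths are in mm, angles in rad, forces in N, time in s.
With the tool pointing down it reaches from about 300 to 775 mm from the base axis. Payload 14.6 kg.
Tool frame: the origin (TCP) lies between the finger pads; the fingertips stand 11 mm ahead of it and the grasp point (between the pads) lies 8 mm behind it; z points along the fingers, y is the line along which they close (so a half turn about z gives the same grasp; the last joint's range is limited). The gripper opens to 94 mm and grips with 3 to 60 N. Pads are 16 mm wide; open, the fingers measure 119 mm over their backs; the gripper's body (75 mm by 177 mm) begins 78 mm behind the grasp point.
Start: joints at [-1.408, 0.3, 1.521, -0, 1.321, -0.067], TCP at [125.274, -535.533, 216.446] pointing down, gripper open.
Joint ranges: [-3.03, 3.03], [-0.79, 2.21], [0.23, 2.52], [-1.04, 4.18], [0, 3.07], [-2.55, 2.55]. Speed limits (rad/s): [2.22, 2.22, 2.57, 3.14, 3.14, 3.14].

## Interface

Orientations are given as [roll, pitch, yaw] about the fixed x, y, z axes, in that order (R = Rz(yaw) Ry(pitch) Rx(roll)).
In Python, from cell import manip gives the robot as it stands. The module is installed in compiled form; this text tells all that it offers.
- The arm moves only by the tool arm_command, never from a script. Its argument "rows" is one flat list of numbers, 5 for each row, row after row: the shift along the world's x, y, z in mm, then the turn about the world's z in degrees, then the finger opening in mm, from 0 to 94. In form: [dx, dy, dz, twist, jaw, dx, dy, dz, twist, jaw, ...]. A call has 1 to 5 rows; each row shifts and turns the commanded pose from where the row before left it; what a row does not reach is not made up. A row lasts 1/8 s, in which the tool goes at most 62.5 mm and 10.7 degrees, less where a joint would pass 70% of its speed; a pose out of reach is approached as far as the arm can. A call is refused whole if a number of a shift passes 62.5 or a number of a turn 10.7, either way. A call with a gripper value outside its range is refused whole. The fingers move at their own pace and stop on an object; "newtons" is the grip in N (left out, the last holds). Time passes only in rows, so rows that do not move let the fingers close. It gives the time, the measured TCP pose, the force and the opening at its end, in the units of the state.
- manip.read_state(): the state, without advancing time (a new reading comes with each control period).
- manip.camera(name): name is "scene" or "top" or "wrist"; returns a dict with "image" (480x640x3 uint8, blue, green, red), "z_map" (480x640 float32, mm along the optical axis (not along the pixel's ray), 0 where there is no reading), "fx", "fy", "cx", "cy" (pixels), "D" ([k1, k2, p1, p2, k3] as OpenCV has them; the pictures are not rectified), "pose" (4x4, takes a point from camera to world coordinates). Camera axes: x right, y down, z forward; pixel columns grow to the right and rows downward; lengths in mm; the calibration is good to about 2 mm. A picture is of the moment at which its call begins.
- manip.sign_off(): hands the job in, once; it reports no verdict.
The state is a dict: "clock": time; "joints": joint angles; "qd": joint speeds; "effort": joint torques, N m; "eef_pos": TCP position; "eef_rot": TCP orientation; "wrist_force": force on the tool from outside, world axes, zero at the start; "moment": the same for the moment, N m; "finger_gap": finger opening in mm.
Only numpy, scipy, OpenCV 4.12 (cv2) and the standard library are available. Lean on these libraries where they do the work, as an engineer would, in place of code of your own. Each camera call takes 0.05 s, during which the arm holds its last target. There are 200 camera calls.

## Working session

There is one attempt and no reset: what is moved stays moved. The work goes in short steps, Python scripts to look and compute and a tool call to move; the robot and the scene stay as the last step left them, time stands still between calls to the robot, and variables do not carry over. Pictures are saved under pics/ and viewed, on a budget of 10 in all, crops included, one or two more only if the job needs it, and the job is handed in when it is done.

Besides the shell and the picture viewer there is one more tool, called after "Request:" by a JSON object that holds its "op" and its "data", one argument or row to a line. arm_command: Moves the arm, as the interface text tells. Its arguments: {"type":"object","properties":{"rows":{"type":"array","items":{"type":"number"}},"newtons":{"type":"number"}},"required":["rows"]}

```bash
mkdir -p pics; cat > h.py <<'E'
import numpy as np, cv2, pickle
from cell import manip
def snap(n, tag):
    c=manip.camera(n); pickle.dump(c,open(f'{tag}.pkl','wb')); cv2.imwrite(f'pics/{tag}.png',c['image']); return c
def load(tag): return pickle.load(open(f'{tag}.pkl','rb'))
def K(c): return np.array([[c['fx'],0,c['cx']],[0,c['fy'],c['cy']],[0,0,1.]])
def cloud(c):
    h,w=c['z_map'].shape; u,v=np.meshgrid(np.arange(w),np.arange(h))
    p=cv2.undistortPoints(np.stack([u,v],-1).reshape(-1,1,2).astype(np.float32),K(c),np.array(c['D'])).reshape(h,w,2)
    z=c['z_map'][...,None]; P=np.concatenate([p*z,z],-1); T=np.array(c['pose'])
    W=P@T[:3,:3].T+T[:3,3]; W[c['z_map']==0]=np.nan; return W
def ray(c,u,v):
    p=cv2.undistortPoints(np.array([[[u,v]]],np.float64),K(c),np.array(c['D'])).ravel(); T=np.array(c['pose'])
    return T[:3,3],T[:3,:3]@np.array([p[0],p[1],1.])
def proj(c,X):
    T=np.linalg.inv(np.array(c['pose'])); X=np.atleast_2d(X)@T[:3,:3].T+T[:3,3]
    return cv2.projectPoints(X,np.zeros(3),np.zeros(3),K(c),np.array(c['D']))[0].reshape(-1,2)
E
python3 - <<'E'
from h import *
a=snap('scene','s0');b=snap('top','t0')
for c in(a,b): print(np.array(c['pose']).round(3).tolist(),c['fx'],c['D'])
print(manip.read_state())
E
```

```text
[[0.037, 0.642, -0.766, 1244.202], [0.999, -0.01, 0.039, -173.8], [0.017, -0.767, -0.642, 624.252], [0.0, 0.0, 0.0, 1.0]] 437.2534921180197 [-0.02618198  0.          0.          0.          0.        ]
[[-0.018, -0.991, 0.129, 453.707], [-1.0, 0.018, 0.001, -149.021], [-0.003, -0.129, -0.992, 1405.683], [0.0, 0.0, 0.0, 1.0]] 621.5302087928816 [-0.08782695  0.          0.          0.          0.        ]
{'clock': 0.1, 'joints': array([-1.40762295e+00,  3.00404640e-01,  1.52149710e+00, -2.95104780e-06,
        1.32069563e+00, -6.66363463e-02]), 'qd': array([-0.00168874, -0.00192593, -0.00208208,  0.00110649,  0.00043815,
       -0.00016718]), 'effort': array([ 1.38827159e-03, -5.32641864e+01, -3.53285336e+01,  7.09580909e-02,
        2.34950980e-02, -5.44933255e-05]), 'eef_pos': array([ 125.22775274, -535.33351895,  215.95830406]), 'eef_rot': array([-3.14058998e+00, -6.40490043e-05,  2.29810425e-01]), 'wrist_force': array([0.51526524, 0.57996601, 0.17126384]), 'moment': array([-0.05577984, -0.00528858, -0.02331928]), 'finger_gap': 93.8740610443454}
```

View pics/s0.png

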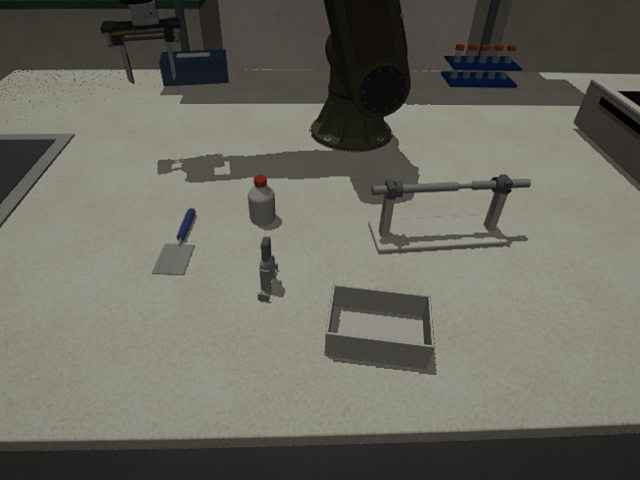

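View pics/t0.png

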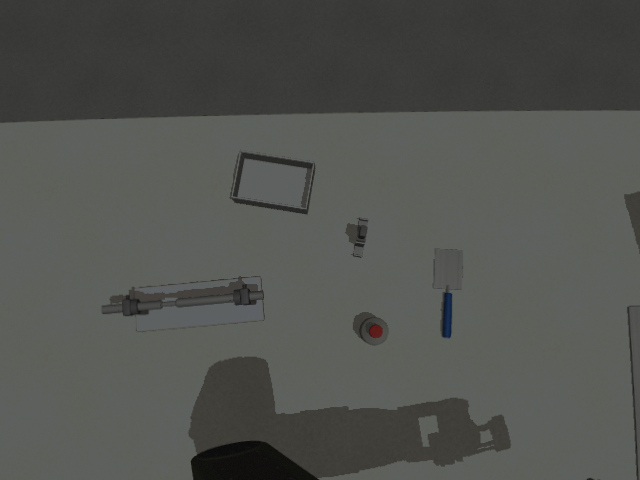

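Scene view: the hanger is at about (266,268), the rod runs (375,190)–(530,182), and the waist is near (460,186). Top view: the hanger's hooks are at (363,220) and (358,255), and its tab is near (362,232). The rod runs (103,309)–(263,295) with the waist near (160–178,303), so the stop collar is the one on the right, toward −y.

```bash
python3 - <<'E'
from h import *
for t,box in(('t0',(330,400,205,275)),('s0',(240,300,225,310))):
    W=cloud(load(t)); u0,u1,v0,v1=box; P=W[v0:v1,u0:u1].reshape(-1,3); P=P[np.isfinite(P[:,0])]
    for lo,hi in((8,25),(25,75),(75,90),(92,125)):
        Q=P[(P[:,2]>lo)&(P[:,2]<hi)]
        if len(Q)>3: print(t,lo,hi,len(Q),Q.mean(0).round(1),Q.min(0).round(1),Q.max(0).round(1),[r for r in zip(*[x.round(1) for x in cv2.minAreaRect(Q[:,:2].astype(np.float32))[:0]])],cv2.minAreaRect(Q[:,:2].astype(np.float32)))
for t,box in(('t0',(95,270,280,325)),('s0',(365,535,165,205))):
    W=cloud(load(t)); u0,u1,v0,v1=box; P=W[v0:v1,u0:u1].reshape(-1,3); P=P[np.isfinite(P[:,0])]
    Q=P[(P[:,2]>118)&(P[:,2]<160)]
    l=cv2.fitLine(Q[:,:2].astype(np.float32),cv2.DIST_HUBER,0,.01,.01).ravel(); d=l[:2]*np.sign(l[1]); o=l[2:]
    print(t,'dir',d,'yaw',np.degrees(np.arctan2(-d[0],d[1])),'o',o,len(Q))
    s=(Q[:,:2]-o)@d; n=(Q[:,:2]-o)@np.array([d[1],-d[0]])
    for a in np.arange(-160,160,6):
        m=(s>=a)&(s<a+6)
        if m.sum()>1: print(round(o[1]+a*d[1]),m.sum(),'n',n[m].min().round(1),n[m].max().round(1),'z',Q[m,2].max().round(1),np.median(Q[m,2]).round(1))
E
```

```text
t0 8 25 73 [ 648.3 -233.1   13.9] [ 576.  -298.3    8. ] [ 719.8 -168.6   24.5] [] ((647.463134765625, -232.31675720214844), (133.74867248535156, 138.9834747314453), 87.48709869384766)
t0 25 75 95 [ 640.  -225.6   58.3] [ 628.2 -241.7   26.2] [ 670.  -215.9   74.5] [] ((648.9237670898438, -228.84593200683594), (20.06411361694336, 40.1317138671875), 79.26680755615234)
t0 75 90 8 [ 643.  -228.    79.7] [ 636.7 -237.8   75.9] [ 653.5 -220.7   84.6] [] ((644.841796875, -228.0477752685547), (17.341697692871094, 14.596993446350098), 80.65706634521484)
t0 92 125 81 [ 647.9 -228.5  111.4] [ 636.9 -235.9   92.9] [ 661.3 -220.7  119.3] [] ((649.1388549804688, -228.8995361328125), (14.014028549194336, 25.05381202697754), 79.43514251708984)
s0 8 25 160 [ 666.1 -230.4   15.5] [ 609.4 -246.9    8. ] [ 696.6 -211.7   24.8] [] ((651.6082153320312, -229.74798583984375), (20.393062591552734, 88.64744567871094), 79.21561431884766)
s0 25 75 310 [ 661.  -229.1   51.7] [ 632.3 -242.3   25.4] [ 672.4 -215.7   74.7] [] ((650.6362915039062, -229.21922302246094), (20.89752197265625, 40.99811935424805), 79.449
[... 3318 characters left out ...]
5.0 131.2
180 16 n -7.8 0.3 z 135.4 131.5
186 18 n -12.4 2.3 z 135.3 130.6
192 27 n -14.4 3.3 z 138.7 133.3
198 23 n -11.4 2.6 z 138.8 134.4
204 26 n -11.3 3.2 z 139.6 133.5
210 23 n -11.6 4.0 z 138.3 134.5
216 26 n -9.2 2.3 z 139.1 133.3
222 25 n -7.7 3.8 z 138.6 134.7
228 25 n -8.7 3.4 z 138.5 133.4
234 53 n -18.7 12.6 z 146.1 135.5
240 56 n -23.2 11.7 z 146.2 137.5
246 41 n -12.9 10.2 z 145.7 138.1
251 66 n -20.7 19.6 z 145.0 139.0
257 51 n -21.4 19.6 z 145.0 137.5
263 32 n -19.3 17.9 z 144.9 142.3
269 5 n -9.7 7.8 z 141.3 130.6
275 20 n -7.2 3.0 z 138.9 133.3
281 24 n -8.8 4.3 z 138.1 134.2
287 23 n -12.9 3.5 z 138.0 132.6
293 25 n -11.8 2.7 z 139.8 135.0
299 23 n -11.0 3.8 z 137.8 132.4
```

Request:
{"op": "arm_command", "data": {
  "rows": [50,30,4,-5,94,50,30,4,-5,94,50,30,4,-5,94,50,30,4,-5,94,50,30,0,-4,94]
}}

```text
clock: 0.72
eef_pos: [376.7, -384.3, 232.6]
eef_rot: [3.141, -0.0, -0.192]
wrist_force: [-0.0, -1.1, -0.8]
finger_gap: 94.0
```

Request:
{"op": "arm_command", "data": {
  "rows": [50,30,0,0,94,50,30,0,0,94,50,30,0,0,94,50,30,0,0,94,50,30,0,0,94]
}}

```text
clock: 1.35
eef_pos: [626.7, -234.3, 232.1]
eef_rot: [-3.142, 0.001, -0.189]
wrist_force: [0.7, -0.7, 0.6]
finger_gap: 94.0
```

```bash
python3 - <<'E'
from h import *
s=manip.read_state(); print(s['clock'],s['eef_pos'],np.degrees(s['eef_rot']),s['wrist_force'])
c=snap('wrist','w1'); T=np.array(c['pose']); print(T.round(3).tolist())
print(proj(c,np.array([[650,-229,113],[650,-229,98]])))
E
```

```text
1.35 [ 626.65397017 -234.26209552  232.09532711] [-1.79995757e+02  3.05111166e-02 -1.08342512e+01] [ 0.74600717 -0.71649818  0.62580808]
[[-0.187, -0.947, -0.26, 702.996], [-0.982, 0.18, 0.05, -249.09], [-0.001, 0.265, -0.964, 399.729], [0.0, 0.0, 0.0, 1.0]]
[[315.20480927 213.48387011]
 [315.78988241 210.05274693]]
```

View pics/w1.png

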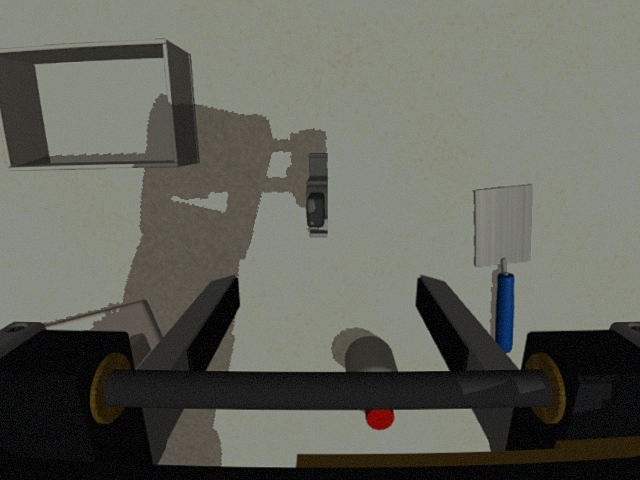

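Wrist view: the hanger is at (317,195) with its tab top near (316,210), squarely between the fingers. The bottle (380,390) and scraper (505,270) are clear of it.

```bash
python3 - <<'E'
from h import *
W=cloud(load('w1')); P=W[140:245,290:345].reshape(-1,3); P=P[np.isfinite(P[:,0])]
for lo,hi in((8,25),(25,75),(92,125)):
    Q=P[(P[:,2]>lo)&(P[:,2]<hi)]
    print(lo,len(Q),Q.mean(0).round(1),cv2.minAreaRect(Q[:,:2].astype(np.float32)),np.percentile(Q[:,2],[50,90]))
for n,b in(('tub',(0,200,38,168)),):
    Q=W[b[2]:b[3],b[0]:b[1]].reshape(-1,3);Q=Q[(Q[:,2]>45)&(Q[:,2]<70)];print(n,Q.min(0),Q.max(0))
# triangulated tab top: wrist vs top/scene rays
pts=[('w1',316,209)]
E
```

```text
8 203 [ 652.6 -229.4   16.4] ((650.3134765625, -228.5696563720703), (19.497732162475586, 87.72864532470703), 79.22270965576172) [17.09252158 18.42202607]
25 446 [ 660.6 -232.    60. ] ((650.3107299804688, -228.65016174316406), (19.52631950378418, 39.670753479003906), 79.1156005859375) [62.88784633 71.09928492]
92 556 [ 651.4 -229.5  110.9] ((650.2822265625, -229.08352661132812), (13.721100807189941, 23.618762969970703), 79.20626831054688) [112.44955113 113.57440998]
tub [ 707.20480845 -129.04758053   45.00438095] [843.65794907  57.31421971  62.07678094]
```

Request:
{"op": "arm_command", "data": {
  "rows": [12,3,0,0,94,11.7,2.5,-25,0,94,0,0,-45,0,60,0,0,-45,0,50,0,0,-25,0,40],
  "newtons": 25
}}

```text
clock: 2.02
eef_pos: [647.9, -229.6, 89.2]
eef_rot: [-3.141, 0.004, -0.189]
wrist_force: [0.3, 0.4, 0.6]
finger_gap: 67.8
```

Request:
{"op": "arm_command", "data": {
  "rows": [0,0,0,0,30,0,0,0,0,20,0,0,0,0,10,0,0,0,0,8,0,0,0,0,5],
  "newtons": 25
}}

```text
clock: 2.65
eef_pos: [649.1, -230.0, 92.9]
eef_rot: [3.141, -0.001, -0.189]
wrist_force: [-1.1, -0.6, -0.7]
finger_gap: 17.4
```

Request:
{"op": "arm_command", "data": {
  "rows": [0,0,0,0,5,0,0,0,0,5,0,0,5,0,5,0,0,15,0,5,0,0,30,0,5],
  "newtons": 40
}}

```text
clock: 3.28
eef_pos: [648.6, -229.9, 142.7]
eef_rot: [-3.141, 0.002, -0.189]
wrist_force: [0.3, -0.4, -1.8]
finger_gap: 13.7
```

Request:
{"op": "arm_command", "data": {
  "rows": [0,0,50,0,5,0,0,50,0,5,-10,30,25,3,5,-20,50,0,3,5,-20,55,0,3,5]
}}

```text
clock: 3.9
eef_pos: [598.2, -93.9, 268.6]
eef_rot: [3.141, -0.001, -0.031]
wrist_force: [0.4, 0.1, -2.0]
finger_gap: 13.1
```

Request:
{"op": "arm_command", "data": {
  "rows": [-20,55,0,3,5,-20,55,0,3,5,-20,55,0,0.3,5,-20,55,0,0,5,-17,48,0,0,5]
}}

```text
clock: 4.53
eef_pos: [501.0, 174.8, 268.8]
eef_rot: [-3.141, -0.002, 0.078]
wrist_force: [0.6, 0.4, -1.1]
finger_gap: 13.7
```

Request:
{"op": "arm_command", "data": {
  "rows": [0,0,0,0,5,0,0,0,0,5,0,0,0,0,5]
}}

```text
clock: 4.9
eef_pos: [502.3, 172.0, 267.7]
eef_rot: [3.142, -0.0, 0.077]
wrist_force: [-0.4, -0.2, -2.3]
finger_gap: 13.5
```

```bash
python3 - <<'E'
from h import *
s=manip.read_state(); print(s['clock'],s['eef_pos'],np.degrees(s['eef_rot']),s['wrist_force'],s['moment'])
c=snap('wrist','w2'); 
W=cloud(c)
m=np.isfinite(W[...,0])&(W[...,2]>120)&(W[...,2]<160)
Q=W[m]; Q=Q[(Q[:,1]>20)&(Q[:,1]<260)&(abs(Q[:,0]-503)<35)]
d=np.array([-.0775,.997]); o=np.array([503.98,144.25]); s=(Q[:,:2]-o)@d; n=(Q[:,:2]-o)@np.array([d[1],-d[0]])
for a in np.arange(-120,110,5):
    k=(s>=a)&(s<a+5)
    if k.sum()>3: print(round(o[1]+a*d[1]),k.sum(),np.percentile(n[k],[2,98]).round(1),Q[k,2].max().round(1))
E
```

```text
4.9 [502.33937812 172.02445972 267.69537843] [ 1.79996927e+02 -1.36488025e-02  4.38886077e+00] [-0.43732912 -0.20169226 -2.33569336] [-0.01553515  0.03209023  0.00513973]
25 237 [-11.8  17.9] 147.4
30 211 [-10.9  17.8] 146.8
35 365 [-11.8  17.6] 146.8
40 180 [-11.6  16. ] 146.8
45 121 [-6.  10.7] 139.5
50 117 [-5.9 10.8] 139.0
55 121 [-5.9 10.6] 139.8
60 122 [-5.8 10.8] 139.7
64 122 [-6.  10.7] 140.0
69 125 [-6.1 10.7] 139.8
74 119 [-6.1 10.7] 139.4
79 125 [-5.9 10.7] 139.1
84 120 [-6.  10.8] 140.1
89 123 [-5.7 10.6] 139.3
94 124 [-5.9 10.7] 139.4
99 124 [-5.9 10.7] 139.4
104 122 [-5.8 10.6] 139.6
109 125 [-5.8 10.4] 140.1
114 126 [-6.  10.6] 139.8
119 123 [-6.  10.5] 139.8
124 126 [-5.9 10.6] 140.6
129 124 [-5.9 10.5] 139.9
134 123 [-5.8 10.7] 139.5
139 126 [-5.9 10.5] 139.8
144 120 [-5.9 10.6] 139.7
149 125 [-5.9 10.6] 139.6
154 107 [-5.7 10.5] 139.3
184 64 [-2.9  7. ] 136.0
189 116 [-5.9 10.2] 139.5
194 124 [-5.8 10.5] 139.7
199 125 [-5.9 10.6] 139.3
204 124 [-5.8 10.5] 139.9
209 124 [-5.9 10.6] 139.8
214 125 [-5.9 10.6] 140.1
219 124 [-5.8 10.5] 139.3
224 122 [-6.  10.6] 140.1
229 120 [-6.  10.6] 139.2
234 247 [-12.7  16.2] 147.1
239 217 [-11.7  17.4] 146.8
244 223 [-11.2  17.4] 146.5
249 250 [-12.2  17.7] 146.7
```

View pics/w2.png

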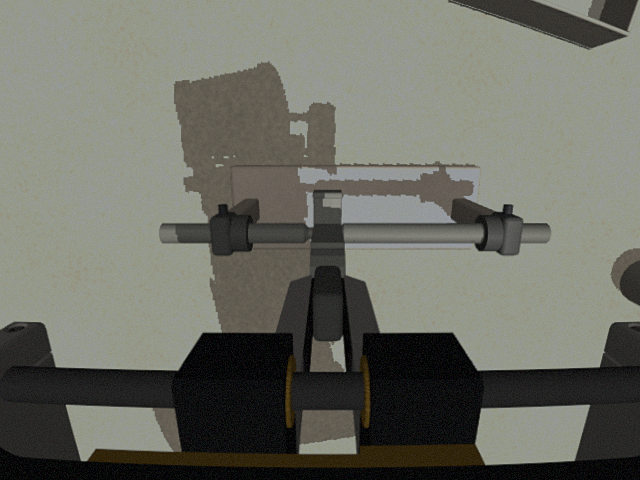

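Wrist view: the rod lies along row 233, with collars at u≈240 and 490. The hanger (u 315–343) covers most of the waist, whose left edge shows at u≈307.

```bash
python3 - <<'E'
from h import *
d=np.array([-.0775,.997]); o=np.array([503.98,144.25])
for t in('t0','s0','w2'):
    W=cloud(load(t)); m=np.isfinite(W[...,0])&(W[...,2]>124)&(W[...,2]<143)
    Q=W[m]; n=(Q[:,:2]-o)@np.array([d[1],-d[0]]); s=(Q[:,:2]-o)@d; k=(abs(n)<15)&(s>5)&(s<55); n=n[k];s=s[k];z=Q[k,2]
    print(t,[(int(a),int(((s>=a)&(s<a+2)).sum()),round(np.ptp(n[(s>=a)&(s<a+2)]),1),round(z[(s>=a)&(s<a+2)].max()-130,1)) for a in range(6,54,2) if ((s>=a)&(s<a+2)).sum()>1])
W=cloud(load('w2')); P=W[180:345,300:350].reshape(-1,3); P=P[np.isfinite(P[:,0])]
for lo,hi in((262,295),(250,262),(195,235),(170,192)):
    Q=P[(P[:,2]>lo)&(P[:,2]<hi)]
    if len(Q)>5: print(lo,len(Q),Q.mean(0).round(1),cv2.minAreaRect(Q[:,:2].astype(np.float32)),np.percentile(Q[:,2],[5,50,95]))
E
```

```text
t0 [(6, 8, np.float64(14.4), np.float64(7.7)), (8, 9, np.float64(14.3), np.float64(12.2)), (10, 5, np.float64(14.3), np.float64(7.3)), (12, 10, np.float64(16.2), np.float64(9.7)), (14, 5, np.float64(10.6), np.float64(8.7)), (16, 4, np.float64(6.2), np.float64(9.1)), (18, 5, np.float64(8.4), np.float64(6.0)), (20, 5, np.float64(8.0), np.float64(6.4)), (22, 2, np.float64(2.2), np.float64(5.3)), (24, 7, np.float64(8.4), np.float64(7.3)), (26, 5, np.float64(8.2), np.float64(6.5)), (28, 5, np.float64(8.3), np.float64(6.4)), (30, 4, np.float64(6.1), np.float64(7.1)), (32, 4, np.float64(7.9), np.float64(7.1)), (34, 6, np.float64(6.0), np.float64(8.8)), (36, 3, np.float64(2.1), np.float64(3.2)), (38, 4, np.float64(8.2), np.float64(2.8)), (40, 5, np.float64(6.1), np.float64(5.6)), (42, 6, np.float64(8.3), np.float64(7.6)), (44, 7, np.float64(8.3), np.float64(8.7)), (46, 13, np.float64(14.8), np.float64(12.7)), (48, 7, np.float64(14.5), np.float64(9.6)), (50, 6, np.float64(8.0), np.float64(10.6)), (52, 8, np.float64(16.6), np.float64(10.9))]
s0 [(6, 7, np.float64(9.5), np.float64(7.5)), (8, 7,
[... 1469 characters left out ...]
.float64(9.5))]
262 2544 [508.2 172.7 282.9] ((503.8805236816406, 172.77633666992188), (23.428165435791016, 24.683143615722656), 6.6963982582092285) [265.70705743 287.06603432 289.36849362]
250 286 [513.9 172.9 257. ] ((512.8941650390625, 173.81747436523438), (4.825340270996094, 25.0848331451416), 5.361392021179199) [250.61152508 257.46134788 261.61536548]
195 782 [521.7 173.1 221.6] ((520.564208984375, 173.05235290527344), (5.5170087814331055, 19.99993896484375), 3.9261348247528076) [198.75561312 226.98711621 234.05468676]
170 937 [532.7 173.9 180.5] ((534.5623168945312, 174.2119903564453), (25.073881149291992, 19.922834396362305), 4.638821125030518) [177.59471576 178.87130567 190.68717301]
```

Request:
{"op": "arm_command", "data": {
  "rows": [0.8,2.4,0,0,5,0,0,-25,0,5,0,0,-25,0,5,0,0,-20,0,5,0,0,-8,0,5]
}}

```text
clock: 5.58
eef_pos: [502.6, 175.1, 188.5]
eef_rot: [3.141, 0.002, 0.078]
wrist_force: [0.1, 0.5, -1.6]
finger_gap: 13.6
```

Request:
{"op": "arm_command", "data": {
  "rows": [0,0,0,0,5,0,0,0,0,5,0,0,0,0,5]
}}

```text
clock: 5.95
eef_pos: [503.0, 175.4, 190.1]
eef_rot: [-3.141, -0.001, 0.078]
wrist_force: [-0.5, -0.2, -1.6]
finger_gap: 13.5
```

```bash
python3 - <<'E'
from h import *
s=manip.read_state(); print(s['clock'],s['eef_pos'],np.degrees(s['eef_rot']),s['wrist_force'],s['moment'])
d=np.array([-.0775,.997]); o=np.array([503.98,144.25])
c=snap('wrist','w3');b=snap('scene','s3'); cv2.imwrite('pics/s3c.png',cv2.resize(b['image'][130:250,400:520],(600,600),interpolation=cv2.INTER_CUBIC))
W=cloud(c); m=np.isfinite(W[...,0])&(W[...,2]>124)&(W[...,2]<143); Q=W[m]; n=(Q[:,:2]-o)@np.array([d[1],-d[0]]); s=(Q[:,:2]-o)@d
k=(abs(n)<15)&(s>-40)&(s<8); print('rod n',np.percentile(n[k],[1,99]))
P=W[np.isfinite(W[...,0])]; P=P[(abs(P[:,1]-174)<16)&(P[:,0]>480)&(P[:,0]<560)]
for lo,hi in((203,212),(110,145),(90,112)):
    Q=P[(P[:,2]>lo)&(P[:,2]<hi)]
    if len(Q)>5: print(lo,len(Q),Q.mean(0).round(1),cv2.minAreaRect(Q[:,:2].astype(np.float32)),np.percentile(Q[:,0],[1,99]))
E
```

```text
5.95 [503.01263959 175.42783403 190.10786143] [-1.79988089e+02 -5.99784305e-02  4.46517574e+00] [-0.49726556 -0.20876116 -1.64593692] [ 0.00491282 -0.07647165 -0.00203128]
rod n [-5.35458596 10.65442037]
203 1871 [507.2 174.7 209.3] ((504.68719482421875, 173.685546875), (23.536645889282227, 32.08213424682617), 2.0202529430389404) [493.64344735 515.87460814]
110 872 [523.2 175.  127.2] ((522.348388671875, 174.52268981933594), (51.73430252075195, 32.23337173461914), 1.998547911643982) [498.35412119 547.90503962]
90 861 [533.  177.3 102. ] ((535.2376098632812, 177.70004272460938), (25.231365203857422, 19.95351791381836), 4.73179292678833) [522.93862119 548.15184143]
```

View pics/s3c.png

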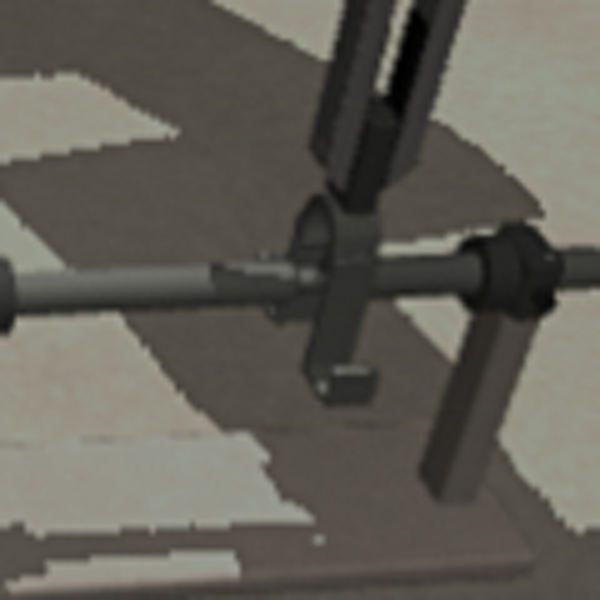

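Scene crop: the hanger straddles the rod with its C above it (front leg at about (345,300)). The thin section shows left of it at about (215–310, 270), so I'll check whether that is the waist or a shadow.

```bash
python3 - <<'E'
from h import *
a=load('s0');b=load('s3')
Y=np.array([145,150,157,174,191,200,239]);X=np.stack([504.-.0775*(Y-174),Y,np.full(7,130.)],1)
p=proj(b,X); print(np.c_[Y,p.round(1),((p-[400,130])*5).round(0)])
im=np.hstack([cv2.resize(c['image'][165:205,420:500],(800,400),interpolation=cv2.INTER_CUBIC) for c in (a,)])
im2=cv2.resize(b['image'][165:205,420:500],(800,400),interpolation=cv2.INTER_CUBIC)
im=np.vstack([im,im2])[:, :]; im=cv2.convertScaleAbs(im,alpha=1.8)
for y,u in zip(Y,p): cv2.line(im,(int((u[0]-420)*10),0),(int((u[0]-420)*10),60),(0,0,255),2)
cv2.imwrite('pics/cmp.png',cv2.resize(im,(600,600)))
E
```

```text
[[145.  450.7 186.2 254.  281. ]
 [150.  453.  186.  265.  280. ]
 [157.  456.3 185.9 282.  279. ]
 [174.  464.2 185.5 321.  277. ]
 [191.  472.1 185.1 360.  276. ]
 [200.  476.2 184.9 381.  274. ]
 [239.  494.1 184.  471.  270. ]]
```

View pics/cmp.png

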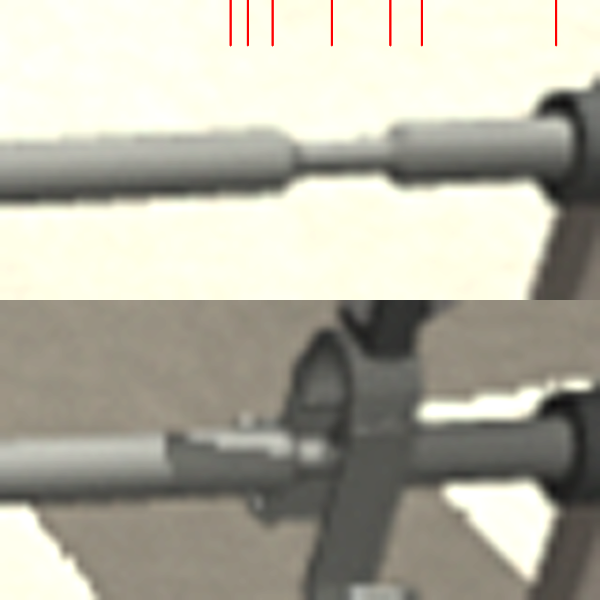

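Upper: before the move, the waist's thick edges are at about x=280 and 400 (y ≈ 159–192 in world, middle ≈ 175). Lower: the dark wedge on the rod is only shadow, and the hanger is over the waist.

Request:
{"op": "arm_command", "data": {
  "rows": [0.3,0,-3,0,5,0,0,-3,0,5,0,0,-2,0,5,0,0,-2,0,5,0,0,0,0,5]
}}

```text
clock: 6.68
eef_pos: [503.0, 175.4, 179.3]
eef_rot: [3.142, 0.0, 0.078]
wrist_force: [-0.8, 0.3, -0.8]
finger_gap: 13.9
```

Request:
{"op": "arm_command", "data": {
  "rows": [0,0,-1,0,5,0,0,-1,0,5,0,0,0,0,5]
}}

```text
clock: 7.05
eef_pos: [503.0, 175.4, 177.4]
eef_rot: [3.142, 0.0, 0.078]
wrist_force: [0.6, -0.4, -2.6]
finger_gap: 13.8
```

Request:
{"op": "arm_command", "data": {
  "rows": [0,0,-1,0,5,0,0,-1,0,5,0,0,0,0,5]
}}

```text
clock: 7.42
eef_pos: [503.0, 175.4, 175.3]
eef_rot: [3.142, 0.0, 0.078]
wrist_force: [0.7, 0.7, -1.5]
finger_gap: 13.8
```

Request:
{"op": "arm_command", "data": {
  "rows": [0,0,-1,0,5,0,0,-1,0,5,0,0,0,0,5]
}}

```text
clock: 7.8
eef_pos: [503.0, 175.3, 173.3]
eef_rot: [3.142, 0.0, 0.078]
wrist_force: [0.5, 0.5, -1.2]
finger_gap: 13.6
```

Request:
{"op": "arm_command", "data": {
  "rows": [0,0,-1,0,5,0,0,-1,0,5,0,0,0,0,5]
}}

```text
clock: 8.18
eef_pos: [503.0, 175.4, 171.3]
eef_rot: [3.142, 0.0, 0.078]
wrist_force: [0.1, -0.3, -1.1]
finger_gap: 13.9
```

Request:
{"op": "arm_command", "data": {
  "rows": [0,0,-1,0,5,0,0,-1,0,5,0,0,0,0,5]
}}

```text
clock: 8.55
eef_pos: [503.0, 175.4, 169.4]
eef_rot: [-3.142, 0.0, 0.078]
wrist_force: [0.3, 0.6, -0.7]
finger_gap: 13.8
```

Request:
{"op": "arm_command", "data": {
  "rows": [0,0,-1,0,5,0,0,-1,0,5,0,0,-1,0,5,0,0,0,0,5]
}}

```text
clock: 9.05
eef_pos: [503.1, 175.4, 166.4]
eef_rot: [3.142, 0.0, 0.078]
wrist_force: [0.5, -0.4, -0.6]
finger_gap: 13.7
```

Request:
{"op": "arm_command", "data": {
  "rows": [0,0,-1,0,5,0,0,-1,0,5,0,0,-1,0,5,0,0,0,0,5]
}}

```text
clock: 9.55
eef_pos: [503.0, 175.4, 163.3]
eef_rot: [3.142, 0.0, 0.078]
wrist_force: [-0.1, 0.5, -1.8]
finger_gap: 13.7
```

Request:
{"op": "arm_command", "data": {
  "rows": [0,0,-1,0,5,0,0,-1,0,5,0,0,0,0,5]
}}

```text
clock: 9.93
eef_pos: [503.0, 175.4, 161.4]
eef_rot: [3.142, 0.0, 0.078]
wrist_force: [0.1, 0.2, -0.7]
finger_gap: 14.0
```

Request:
{"op": "arm_command", "data": {
  "rows": [0,0,-0.5,0,5,0,0,-0.5,0,5,0,0,0,0,5]
}}

```text
clock: 10.3
eef_pos: [503.1, 175.4, 160.5]
eef_rot: [-3.142, -0.0, 0.078]
wrist_force: [-0.6, -0.0, -0.7]
finger_gap: 13.9
```

Request:
{"op": "arm_command", "data": {
  "rows": [0,0,-0.5,0,5,0,0,0,0,5]
}}

```text
clock: 10.55
eef_pos: [503.1, 175.4, 160.4]
eef_rot: [-3.142, -0.0, 0.078]
wrist_force: [-2.2, -0.9, 4.4]
finger_gap: 13.9
```

Request:
{"op": "arm_command", "data": {
  "rows": [0,0,-0.5,0,5,0,0,0,0,5]
}}

```text
clock: 10.8
eef_pos: [503.2, 175.4, 160.4]
eef_rot: [-3.141, -0.001, 0.078]
wrist_force: [-4.9, -1.4, 8.9]
finger_gap: 13.7
```

Request:
{"op": "arm_command", "data": {
  "rows": [0,0,-0.5,0,5,0,0,0,0,5]
}}

```text
clock: 11.05
eef_pos: [503.2, 175.4, 160.3]
eef_rot: [-3.141, -0.001, 0.078]
wrist_force: [-6.1, -2.2, 13.4]
finger_gap: 14.1
```

Request:
{"op": "arm_command", "data": {
  "rows": [0,0,3,0,5,-1.5,0,0,0,5,0,0,-1,0,5,0,0,-1,0,5,0,0,0,0,5]
}}

```text
clock: 11.68
eef_pos: [501.5, 175.4, 160.4]
eef_rot: [-3.142, -0.0, 0.078]
wrist_force: [-4.0, -0.5, 7.3]
finger_gap: 13.8
```

Request:
{"op": "arm_command", "data": {
  "rows": [0,0,-0.5,0,5,0,0,-0.5,0,5,0,0,0,0,5]
}}

```text
clock: 12.05
eef_pos: [501.6, 175.4, 160.3]
eef_rot: [-3.141, -0.001, 0.078]
wrist_force: [-7.5, -1.8, 15.8]
finger_gap: 13.7
```

Request:
{"op": "arm_command", "data": {
  "rows": [0,0,3,0,5,0,0,4.5,0,5,2.5,0,0,0,5,2.5,0,0,0,5,0,0,0,0,5]
}}

```text
clock: 12.68
eef_pos: [506.7, 175.3, 166.2]
eef_rot: [3.142, 0.0, 0.078]
wrist_force: [-0.4, -0.3, -1.9]
finger_gap: 13.7
```

Request:
{"op": "arm_command", "data": {
  "rows": [1,0,0,0,5,0,0,0,0,5]
}}

```text
clock: 12.92
eef_pos: [507.6, 175.4, 166.4]
eef_rot: [-3.142, 0.0, 0.078]
wrist_force: [0.5, -0.6, -1.5]
finger_gap: 13.7
```

Request:
{"op": "arm_command", "data": {
  "rows": [1,0,0,0,5,0,0,0,0,5]
}}

```text
clock: 13.18
eef_pos: [508.6, 175.4, 166.4]
eef_rot: [3.142, 0.0, 0.078]
wrist_force: [-0.3, 1.0, -1.1]
finger_gap: 14.1
```

Request:
{"op": "arm_command", "data": {
  "rows": [0.7,0,0,0,5,0,0,0,0,5]
}}

```text
clock: 13.42
eef_pos: [509.0, 175.4, 166.4]
eef_rot: [3.142, 0.001, 0.078]
wrist_force: [-3.2, 0.2, 0.5]
finger_gap: 13.9
```

Request:
{"op": "arm_command", "data": {
  "rows": [-4,0,0,0,5,-4,0,0,0,5,-2.8,0,0,0,5,0,0,0,0,5]
}}

```text
clock: 13.92
eef_pos: [498.4, 175.4, 166.6]
eef_rot: [-3.141, -0.0, 0.078]
wrist_force: [-1.4, 0.8, -1.6]
finger_gap: 13.5
```

Request:
{"op": "arm_command", "data": {
  "rows": [-1,0,0,0,5,0,0,0,0,5]
}}

```text
clock: 14.18
eef_pos: [497.5, 175.3, 166.4]
eef_rot: [3.142, -0.0, 0.078]
wrist_force: [0.6, 0.0, -1.4]
finger_gap: 13.7
```

Request:
{"op": "arm_command", "data": {
  "rows": [-0.7,0,0,0,5,0,0,0,0,5]
}}

```text
clock: 14.42
eef_pos: [496.8, 175.4, 166.4]
eef_rot: [-3.142, 0.0, 0.078]
wrist_force: [-0.1, 0.2, -0.6]
finger_gap: 13.6
```

Request:
{"op": "arm_command", "data": {
  "rows": [-0.5,0,0,0,5,0,0,0,0,5]
}}

```text
clock: 14.68
eef_pos: [496.4, 175.4, 166.5]
eef_rot: [-3.142, -0.0, 0.078]
wrist_force: [1.6, 0.4, -2.9]
finger_gap: 13.9
```

Request:
{"op": "arm_command", "data": {
  "rows": [-0.5,0,0,0,5,0,0,0,0,5]
}}

```text
clock: 14.92
eef_pos: [496.2, 175.4, 166.5]
eef_rot: [-3.142, -0.001, 0.078]
wrist_force: [5.8, 0.6, -4.3]
finger_gap: 13.7
```

Request:
{"op": "arm_command", "data": {
  "rows": [3.8,0,0,0,5,3,0,0,0,5,0.2,-2,0,0,5,0.2,-3,0,0,5,0,0,0,0,5]
}}

```text
clock: 15.55
eef_pos: [502.9, 170.1, 166.5]
eef_rot: [3.142, 0.0, 0.078]
wrist_force: [0.5, 0.6, -1.9]
finger_gap: 13.3
```

Request:
{"op": "arm_command", "data": {
  "rows": [0.2,-3,0,0,5,0.2,-3,0,0,5,0,0,0,0,5]
}}

```text
clock: 15.92
eef_pos: [503.4, 164.1, 166.4]
eef_rot: [3.142, 0.0, 0.078]
wrist_force: [-0.6, 0.6, -1.8]
finger_gap: 13.5
```

Request:
{"op": "arm_command", "data": {
  "rows": [0.3,-4,0,0,5,0.3,-4,0,0,5,0.3,-4,0,0,5,0.3,-4,0,0,5,0,0,0,0,5]
}}

```text
clock: 16.55
eef_pos: [504.6, 148.1, 166.5]
eef_rot: [3.142, -0.0, 0.078]
wrist_force: [-0.2, -0.4, -2.0]
finger_gap: 14.1
```

Request:
{"op": "arm_command", "data": {
  "rows": [0.5,-6,0,0,5,0.5,-6,0,0,5,0.5,-6,0,0,5,0.4,-6,0,0,5,0,0,0,0,5]
}}

```text
clock: 17.18
eef_pos: [506.5, 124.0, 166.5]
eef_rot: [3.142, -0.0, 0.077]
wrist_force: [-0.1, -0.5, -1.9]
finger_gap: 13.8
```

Request:
{"op": "arm_command", "data": {
  "rows": [0.5,-6,0,0,5,0.5,-6,0,0,5,0.5,-6,0,0,5,0.4,-6,0,0,5,0,0,0,0,5]
}}

```text
clock: 17.8
eef_pos: [508.4, 99.9, 166.5]
eef_rot: [3.142, -0.0, 0.077]
wrist_force: [-0.3, 0.2, -1.7]
finger_gap: 13.7
```

Request:
{"op": "arm_command", "data": {
  "rows": [0.5,-6,0,0,5,0.5,-6,0,0,5,0.5,-6,0,0,5,0.4,-6,0,0,5,0,0,0,0,5]
}}

```text
clock: 18.42
eef_pos: [510.3, 76.0, 166.5]
eef_rot: [-3.142, -0.0, 0.077]
wrist_force: [0.4, -0.1, -1.2]
finger_gap: 13.6
```

Request:
{"op": "arm_command", "data": {
  "rows": [0.3,-4,0,0,5,0.3,-4,0,0,5,0.3,-4,0,0,5,0.3,-3,0,0,5,0,0,0,0,5]
}}

```text
clock: 19.05
eef_pos: [511.5, 61.2, 166.5]
eef_rot: [3.142, -0.0, 0.078]
wrist_force: [0.1, 1.3, -0.7]
finger_gap: 13.6
```

Request:
{"op": "arm_command", "data": {
  "rows": [0.1,-1.5,0,0,5,0.1,-1.5,0,0,5,0,0,0,0,5]
}}

```text
clock: 19.42
eef_pos: [511.7, 58.3, 166.5]
eef_rot: [-3.142, 0.0, 0.078]
wrist_force: [0.2, -0.0, -0.6]
finger_gap: 13.4
```

Request:
{"op": "arm_command", "data": {
  "rows": [0.1,-1,0,0,5,0,0,0,0,5]
}}

```text
clock: 19.68
eef_pos: [511.8, 57.3, 166.4]
eef_rot: [-3.142, -0.0, 0.078]
wrist_force: [-0.1, -0.0, -1.2]
finger_gap: 13.7
```

```bash
python3 - <<'E'
from h import *
s=manip.read_state(); print(s['clock'],s['eef_pos'],s['wrist_force'])
b=snap('scene','s4'); im=cv2.convertScaleAbs(cv2.resize(b['image'][140:230,370:460],(600,600),interpolation=cv2.INTER_CUBIC),alpha=1.6); cv2.imwrite('pics/s4c.png',im)
E
```

```text
19.675 [511.78682815  57.33403227 166.44691648] [-0.06339519 -0.04587487 -1.23977988]
```

View pics/s4c.png

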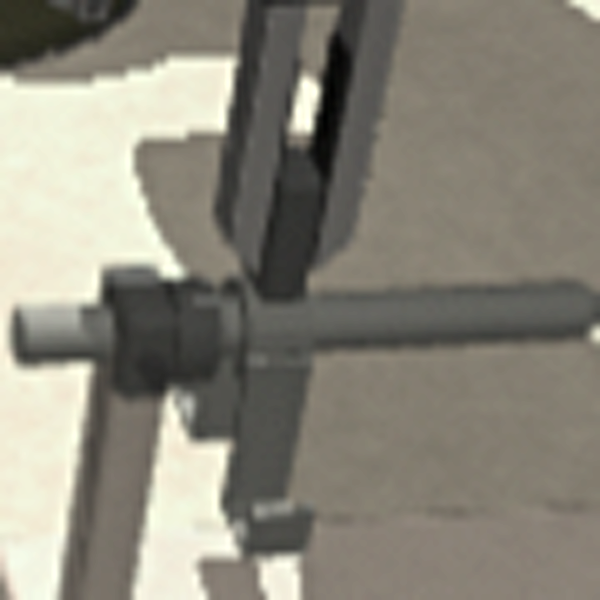

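Scene crop: the hanger is threaded on the thick rod. Its left face (x≈245) is still a few millimetres from the collar face (x≈222).

Request:
{"op": "arm_command", "data": {
  "rows": [0.1,-1,0,0,5,0.1,-1,0,0,5,0,0,0,0,5]
}}

```text
clock: 20.1
eef_pos: [512.0, 55.3, 166.4]
eef_rot: [3.142, 0.0, 0.078]
wrist_force: [0.1, 0.5, -1.2]
finger_gap: 13.9
```

Request:
{"op": "arm_command", "data": {
  "rows": [0.1,-1,0,0,5,0,0,0,0,5]
}}

```text
clock: 20.35
eef_pos: [512.1, 54.3, 166.4]
eef_rot: [3.142, -0.0, 0.078]
wrist_force: [-0.2, 0.0, -1.8]
finger_gap: 13.7
```

Request:
{"op": "arm_command", "data": {
  "rows": [0.1,-1,0,0,5,0,0,0,0,5]
}}

```text
clock: 20.6
eef_pos: [512.2, 53.3, 166.4]
eef_rot: [-3.142, -0.0, 0.078]
wrist_force: [-0.5, -0.4, -2.2]
finger_gap: 13.5
```

Request:
{"op": "arm_command", "data": {
  "rows": [0.1,-1,0,0,5,0,0,0,0,5]
}}

```text
clock: 20.85
eef_pos: [512.3, 52.3, 166.5]
eef_rot: [3.142, -0.0, 0.078]
wrist_force: [0.7, -1.0, -1.1]
finger_gap: 13.6
```

Request:
{"op": "arm_command", "data": {
  "rows": [0.1,-0.7,0,0,5,0,0,0,0,5]
}}

```text
clock: 21.1
eef_pos: [512.4, 51.6, 166.4]
eef_rot: [3.142, 0.0, 0.078]
wrist_force: [0.0, 0.5, -0.3]
finger_gap: 13.7
```

Request:
{"op": "arm_command", "data": {
  "rows": [0.1,-0.7,0,0,5,0,0,0,0,5]
}}

```text
clock: 21.35
eef_pos: [512.5, 50.9, 166.5]
eef_rot: [3.142, -0.0, 0.078]
wrist_force: [0.0, 0.4, -2.7]
finger_gap: 13.7
```

Request:
{"op": "arm_command", "data": {
  "rows": [0,-0.7,0,0,5,0,0,0,0,5]
}}

```text
clock: 21.6
eef_pos: [512.5, 50.2, 166.5]
eef_rot: [-3.142, -0.0, 0.078]
wrist_force: [-0.1, -0.3, -2.1]
finger_gap: 13.9
```

Request:
{"op": "arm_command", "data": {
  "rows": [0.1,-0.7,0,0,5,0,0,0,0,5]
}}

```text
clock: 21.85
eef_pos: [512.6, 49.5, 166.5]
eef_rot: [-3.142, -0.0, 0.078]
wrist_force: [0.3, 0.2, -0.8]
finger_gap: 13.8
```

Request:
{"op": "arm_command", "data": {
  "rows": [0,-0.7,0,0,5,0,0,0,0,5]
}}

```text
clock: 22.1
eef_pos: [512.6, 49.5, 166.5]
eef_rot: [-3.14, -0.0, 0.078]
wrist_force: [1.0, 5.5, -1.0]
finger_gap: 13.5
```

Request:
{"op": "arm_command", "data": {
  "rows": [0.1,-0.7,0,0,5,0,0,0,0,5]
}}

```text
clock: 22.35
eef_pos: [512.6, 49.4, 166.5]
eef_rot: [-3.139, -0.0, 0.078]
wrist_force: [-0.1, 9.6, -1.1]
finger_gap: 14.1
```

Firm stop-collar contact at y≈49.5. I'll ease off the push, lower the hanger onto the rod, then release it.

Request:
{"op": "arm_command", "data": {
  "rows": [0,0.8,0,0,5,0,0,-1,0,5,0,0,-0.8,0,5,0,0,0,0,5]
}}

```text
clock: 22.85
eef_pos: [512.8, 49.5, 164.9]
eef_rot: [-3.141, -0.001, 0.078]
wrist_force: [-0.7, 6.4, 1.4]
finger_gap: 13.7
```

Request:
{"op": "arm_command", "data": {
  "rows": [0,0,-0.4,0,5,0,0,0,0,5]
}}

```text
clock: 23.1
eef_pos: [512.8, 49.5, 164.6]
eef_rot: [-3.141, -0.001, 0.078]
wrist_force: [-0.5, 6.3, 1.5]
finger_gap: 13.9
```

Request:
{"op": "arm_command", "data": {
  "rows": [0,0.4,0,0,5,0,0,0,0,14,0,0,0,0,18,0,0,0,0,24,0,0,0,0,30],
  "newtons": 10
}}

```text
clock: 23.72
eef_pos: [512.6, 49.1, 164.1]
eef_rot: [3.141, 0.0, 0.078]
wrist_force: [-0.2, -0.7, 0.0]
finger_gap: 28.9
```

Request:
{"op": "arm_command", "data": {
  "rows": [0,0,0,0,36,0,0,0,0,36,0,0,0,0,36]
}}

```text
clock: 24.1
eef_pos: [512.7, 49.4, 164.2]
eef_rot: [3.142, 0.0, 0.078]
wrist_force: [-0.0, -0.8, -0.5]
finger_gap: 36.1
```

```bash
python3 - <<'E'
from h import *
s=manip.read_state(); print(s['clock'],s['eef_pos'],s['wrist_force'])
b=snap('scene','s5'); im=cv2.convertScaleAbs(cv2.resize(b['image'][140:230,370:460],(600,600),interpolation=cv2.INTER_CUBIC),alpha=1.6); cv2.imwrite('pics/s5c.png',im)
E
```

```text
24.1 [512.65223806  49.3602438  164.23900071] [-0.01482449 -0.84648308 -0.45312222]
```

View pics/s5c.png

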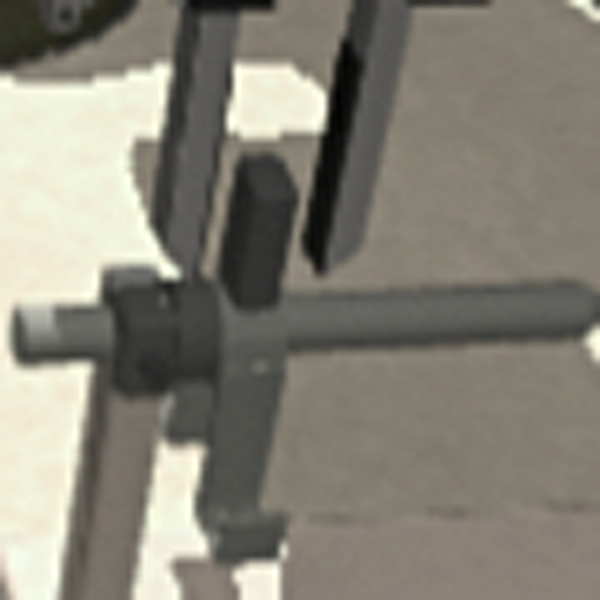

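Scene crop: the hanger sits flush against the collar (x≈218), and both fingers are clear of the tab. I'll retract straight up and let it settle.

Request:
{"op": "arm_command", "data": {
  "rows": [0,0,5,0,40,0,0,15,0,45,0,0,25,0,45,0,0,30,0,45,0,0,30,0,45]
}}

```text
clock: 24.78
eef_pos: [512.6, 49.4, 271.4]
eef_rot: [3.142, -0.001, 0.078]
wrist_force: [0.6, 0.8, -0.4]
finger_gap: 45.0
```

Request:
{"op": "arm_command", "data": {
  "rows": [0,0,0,0,45,0,0,0,0,45,0,0,0,0,45,0,0,0,0,45,0,0,0,0,45]
}}

```text
clock: 25.4
eef_pos: [512.6, 49.4, 268.9]
eef_rot: [-3.142, 0.001, 0.078]
wrist_force: [1.0, -1.0, 0.5]
finger_gap: 44.9
```

Request:
{"op": "arm_command", "data": {
  "rows": [0,0,0,0,45,0,0,0,0,45,0,0,0,0,45,0,0,0,0,45,0,0,0,0,45]
}}

```text
clock: 26.02
eef_pos: [512.7, 49.4, 269.3]
eef_rot: [3.142, -0.0, 0.078]
wrist_force: [0.7, -0.3, 1.7]
finger_gap: 44.8
```

```bash
python3 - <<'E'
from h import *
s=manip.read_state(); print(s['clock'],s['eef_pos'],s['wrist_force'])
b=snap('scene','s6'); c=snap('wrist','w6')
im=cv2.convertScaleAbs(cv2.resize(b['image'][140:230,370:460],(400,400),interpolation=cv2.INTER_CUBIC),alpha=1.6)
cv2.imwrite('pics/fin.png',np.hstack([im,cv2.convertScaleAbs(cv2.resize(c['image'],(400,300)),alpha=1.4,beta=0) if 0 else cv2.copyMakeBorder(cv2.resize(c['image'],(400,300)),0,100,0,0,cv2.BORDER_CONSTANT)]))
W=cloud(c); P=W[np.isfinite(W[...,0])]; P=P[(abs(P[:,1]-49.5)<30)&(abs(P[:,0]-513)<60)]
for lo,hi in((172,190),(60,95)):
    Q=P[(P[:,2]>lo)&(P[:,2]<hi)]
    if len(Q)>5: print(lo,len(Q),Q.mean(0).round(1),cv2.minAreaRect(Q[:,:2].astype(np.float32)))
E
```

```text
26.025 [512.69244986  49.37157748 269.25189444] [ 0.68644892 -0.30399909  1.67021377]
172 629 [516.2  49.5 184. ] ((515.0469360351562, 49.375282287597656), (23.296615600585938, 13.334151268005371), 4.946336269378662)
60 656 [536.1  48.3  79.3] ((513.8397216796875, 38.641082763671875), (87.14030456542969, 40.647003173828125), 5.012521266937256)
```

View pics/fin.png

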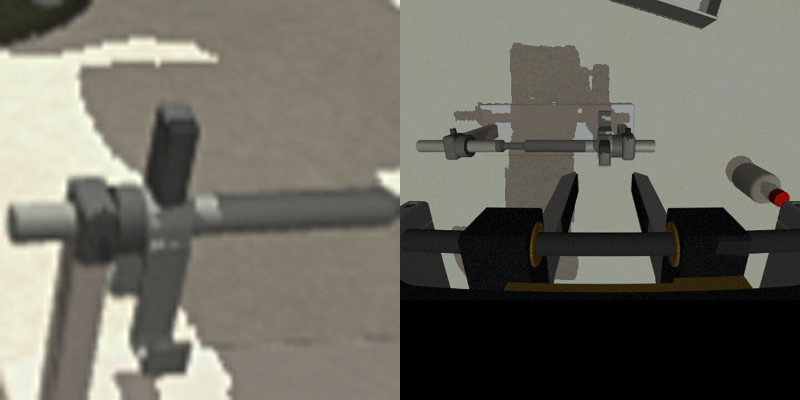

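The hanger hangs flush at the collar (145,220 in the left panel), upright, with the gripper well clear. The tab is at y=49.4, which matches the collar contact at 49.5.

```bash
python3 -c "
from cell import manip
print(manip.sign_off())"
```

```text
the job is handed in; nothing more can be done
None
```

The hanger is hanging upright on the thick rod against the stop collar, released, and I handed the job in at about 26 s of the 72 s allowed. Handing in reports no verdict, so I don't know how it was judged.

**What I did:** I gripped the tab and lowered the open C over the waist, which the cameras put at world y ≈ 175 mm. I then felt the bore against the rod from above and from both sides to centre it. The slide along the thick rod showed no force above noise until the collar stopped it at y ≈ 49.5 mm. I set the hanger down on the rod, opened the fingers and retracted straight up.

**Last checks:**
- **Position:** the tab was at y = 49.4 mm after release, so the hanger stayed at the collar. The last pictures show no gap there.
- **Upright:** the tab stands about 1–2 mm across from where I expected it, so any tilt is small (below about 0.05 rad).
- **Force:** the highest readings at the wrist were about 18 N pressing down at the waist and about 10 N against the collar, both under the 25 N limit.
- **Bystanders:** I kept clear of the bottle, tub and scraper throughout, but I did not measure their positions again at the end.

**Disagreements:**
- **Rod position:** the top camera placed the rod about 2.5 mm to one side of where the wrist and scene cameras put it. Feeling with the hanger bore out the wrist camera.
- **Sideways force:** when I pressed down at the waist there was also a sideways force that didn't change when I moved the hanger across. I took it for friction and used the side contacts to centre instead.

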